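# Lock down a relief carving with a toggle hold-down

## Robot

A 7-joint arm with a two-finger parallel gripper is mounted at the origin on the work surface. World frame = base frame: x ahead of the robot, y to its left, z up, the work surface at z = 0. Lengths are in m, angles in rad, forces in N, time in s.
With the tool pointing down it reaches from about 0.425 to 0.825 m from the base axis. Payload 3.6 kg.
Tool frame: the origin (TCP) lies midway between the tips of the shut fingers; the grasp point (between the pads) lies 19 mm behind it; x points along the fingers, y is the direction in which the jaws open and shut, and the axes are right-handed (so a half turn about x gives the same grasp; the last joint's range is limited). The gripper opens to 93 mm and grips with 3 to 60 N. Pads are 15 mm wide; open, the fingers measure 128 mm over their backs; the gripper's body (75 mm by 188 mm) begins 65 mm behind the grasp point.
Start: joints at [1.232, 0.615, -0.013, 1.423, 0.008, 1.103, -0.04], TCP at [0.2, -0.618, 0.219] pointing down, gripper open.
Joint ranges: [-3.12, 3.12], [-0.3, 2.06], [-1.34, 1.32], [0.26, 2.42], [-1.36, 4.5], [0.01, 1.98], [-2.84, 2.84]. Speed limits (rad/s): [2.79, 2.79, 3.14, 3.14, 3.14, 3.14, 3.14].

## Interface

Orientations are given as a unit quaternion [w, x, y, z].
In Python, from rig import telemetry, grab_frame, get_calibration, ctrl gives the robot as it stands. The module is installed in compiled form; this text tells all that it offers.
- The arm moves only by the shell command python3 -m jog 'ROWS' [OPENING]. ROWS is text: rows parted by semicolons, each of 6 numbers parted by spaces: the shift along the tool's x, y, z in mm, then the turn, a rotation vector about the tool's x, y, z in rad. In form: tx ty tz rx ry rz; .... A call has exactly 10 rows; each row is the pose to reach, as a shift and turn from the pose measured when the call began, along the tool's axes at that moment; what a row does not reach only later rows make up. A row lasts 1/8 s, in which the tool goes at most 62.5 mm and 10.7 degrees, less where a joint would pass 70% of its speed; a pose out of reach is approached as far as the arm can. A call with a gripper value outside its range is refused whole. OPENING is the gripper command: -1 is shut, 1 is fully open, values between are in proportion, set as the call begins (- or left out, the last holds). The fingers move at their own pace and stop on an object; the grip force is fixed at half the most. Time passes only in rows, so rows that repeat a pose let the fingers close, or fill a call up. It gives the time, the measured TCP pose, the force and the opening at its end, in the units of the state.
- telemetry.get_obs(): the state, without advancing time (a new reading comes with each control period).
- grab_frame(name): name is "side" or "top"; returns (picture, depth): 400x640x3 uint8, red, green, blue; 400x640 float32, m along the optical axis (not along the pixel's ray), 0 where there is no reading.
- get_calibration(name): a dict with "K" (3x3 intrinsics, pixels), "rvec" (rotation vector, rad) and "tvec" (3), from world to camera coordinates, as OpenCV has them. Camera axes: x right, y down, z forward; pixel columns grow to the right and rows downward; lengths in m; the calibration is good to about 2 mm. A picture is of the moment at which its call begins. get_calibration takes no time and is no camera call.
- ctrl.finish_job(): hands the job in, once; it reports no verdict.
The state is a dict: "clock": time; "joint_positions": joint angles; "dq": joint speeds; "joint_efforts": joint torques, N m; "tcp_pos": TCP position; "eef_rot": TCP orientation; "ft_force": force on the tool from outside, world axes, zero at the start; "torque": the same for the moment, N m; "opening": opening from 0.0 (shut) to 1.0 (fully open).
Only numpy, scipy, OpenCV 4.12 (cv2) and the standard library are available. Lean on these libraries where they do the work, as an engineer would, in place of code of your own. Each camera call takes 0.05 s, during which the arm holds its last target.

## Task

Secure the pale carving beside the slotted rail: lift the red-armed toggle hold-down out of its rack, pass its foot down through the rail's slot until its flange sits flat on the rail, and slide it towards the red-marked end until you feel the hidden stop, the only place where the foot has room to turn. There swing the arm a full quarter turn so that it points straight out from the rail over the carving, not over the dark offcut, and let go. Leave the carving, the offcut and everything else on the bench where they lie.

Things in the scene. Friction and masses are not known exactly. Their poses are not given: they have to be found in the camera images.
- toggle: Loose toggle hold-down, about 0.1 kg: steel flange 32 mm across, 6 mm thick, red wooden arm above, T-foot below. Origin: on the shank axis at the flange's underside; z up, x along the arm. Arm: bar 14 mm wide (y), z 6 to 32 mm, x -14 to +82 mm. Balance point within 10 mm of the axis. Starts hanging upright in the rack. Seated in the rail it turns easily: under 2 N at the arm's end.
- toggle_foot (a point): Middle of the T-foot, on the shank axis 16 mm below the flange's underside. The foot is 32 mm long (along the arm), 10 mm wide and 8 mm high (12 to 20 mm below the flange's underside), with a narrower nose, 26 x 6 mm, down to 24 mm. The shank above it is round, 9 mm.
- toggle_tip (a point): Point near the free end of the red arm, 80 mm from the shank axis along the toggle's x and 19 mm above the flange's underside.
- rack: Fixed dark wooden block 70 x 100 x 45 mm high (x, y, z) in which the toggle hangs; a slot 46 mm (x) by 15 mm (y) goes through it at the centre. Origin: centre of its underside. The toggle's foot lies along the slot, and is lifted straight up out of it.
- rail: Fixed aluminium clamping rail 280 x 60 x 40 mm high (x, y, z), origin at the centre of its underside, x along the slot towards the end with the red patch. The slot is 13 mm wide, open from x = -95 to +95 mm; its lips are 10 mm thick (z 30 to 40 mm) with a 24 mm deep channel below, so the foot hangs free when the flange rests on top.
- rail_slot (a point): Middle of the slot at the rail's top. The foot can be put in from 75 mm before to 15 mm beyond this point (towards the red patch), the arm pointing either way along the slot. Away from the hidden stop the channel under the lips is only 15 mm wide: the foot slides in it but cannot turn.
- rail_red (a point): Red patch on the rail's top, x = 107 mm. Out of sight in the channel a fixed stop has its face anywhere from rail x = +35 to +75 mm (not measured). Only in the 44 mm before it is the channel wide: the foot turns freely with the shank axis 17 to 27 mm before the stop face. A foot lying along the slot meets the stop with the axis 16 mm before it. Beyond the stop the foot cannot go down.
- carving: The loose pale wooden carving blank with a shallow rosette, 160 x 90 x 36 mm (x, y, z), about 0.45 kg, origin at the centre of its underside, its long side along the rail, 2 to 10 mm from the rail's side. It lies on either side of the rail. The turned arm passes 10 mm above its top; it must not be shifted by more than 20 mm.
- offcut: Loose dark wooden offcut, 160 x 90 x 24 mm, origin at the centre of its underside, on the rail's other side. Bystander.
- mallet: Loose carver's mallet lying on the bench: head 72 mm thick and 110 mm long along +x, handle 26 mm thick and 140 mm long along -x, origin below the joint of the two on the bench. Bystander.
- gouge: Loose gouge about 270 mm long lying along its x, up to 28 mm thick, origin near its middle at bench level. Bystander.
- chisel: Loose chisel, same size as the gouge, lighter handle. Bystander.
- glue: White glue bottle, 54 mm across, 160 mm tall, upright, origin at the centre of its underside. Bystander.
- varnish: Can with a green label, 80 mm across, 100 mm tall, upright, origin at the centre of its underside. Bystander.
- dog: Small brass bench dog (peg with a head 28 mm wide, 70 mm tall), upright, origin at the centre of its underside. Bystander.
Things that resemble listed ones, but are neither listed nor needed, are in the scene too. What is shaped like the toggle but turquoise is not meant.

How it is judged:
By the outcome, as a careful person would: the job done as asked, in the order asked, and still so for the second after the job is handed in, with the robot touching nothing.
It also fails if it takes over 64 s, if anything falls off the work surface, if the arm or the gripper's body presses on something with over 40 N, if the wrist force passes 120 N, or if a joint passes its speed limit or range.

## Working session

There is one attempt and no reset: what is moved stays moved. The work goes in short steps, Python scripts to look and compute and a shell command to move; the robot and the scene stay as the last step left them, time stands still between calls to the robot, and variables do not carry over. Pictures are saved under pics/ and viewed, and the job is handed in when it is done.

```bash
mkdir -p pics; ls; cat > h.py <<'E'
import numpy as np, cv2
from rig import telemetry, grab_frame, get_calibration, ctrl
def snap(n,tag):
    im,d=grab_frame(n); cv2.imwrite(f'pics/{tag}.png',im[:,:,::-1]); np.savez(f'pics/{tag}.npz',im=im,d=d); return im,d
def world(n,d):
    c=get_calibration(n); K=np.array(c['K']); R=cv2.Rodrigues(np.array(c['rvec'],float))[0]; t=np.array(c['tvec'],float).reshape(3)
    v,u=np.mgrid[:d.shape[0],:d.shape[1]]
    P=np.stack([(u-K[0,2])/K[0,0]*d,(v-K[1,2])/K[1,1]*d,d],-1)
    return (P-t)@R   # R^T (P-t)
E
python3 - <<'E'
from h import *
o=telemetry.get_obs(); print({k:np.round(v,3).tolist() for k,v in o.items()})
for n in('top','side'):
    snap(n,n+'0'); c=get_calibration(n); print(n,c)
E
```

```text
pics
{'clock': 0.0, 'joint_positions': [1.231, 0.616, -0.013, 1.425, 0.008, 1.103, -0.04], 'dq': [-0.0, -0.0, -0.0, 0.0, -0.0, -0.0, -0.0], 'joint_efforts': [0.0, -45.893, 0.21, -16.574, -0.061, 0.02, 0.0], 'tcp_pos': [0.2, -0.618, 0.218], 'eef_rot': [-0.109, -0.698, -0.111, 0.699], 'ft_force': [0.365, 0.182, -0.362], 'torque': [-0.035, 0.031, 0.021], 'opening': 0.998}
top {'K': array([[493.63422139,   0.        , 320.44366942],
       [  0.        , 493.63422139, 200.03669253],
       [  0.        ,   0.        ,   1.        ]]), 'rvec': array([ 2.15918828, -2.15488977,  0.18365369]), 'tvec': array([-0.01379963,  0.51375544,  1.24139001])}
side {'K': array([[467.44124487,   0.        , 320.55944018],
       [  0.        , 467.44124487, 200.82112409],
       [  0.        ,   0.        ,   1.        ]]), 'rvec': array([ 1.02403776, -2.4278431 ,  1.06222122]), 'tvec': array([0.357083  , 0.30431853, 1.00552323])}
```

View pics/top0.png

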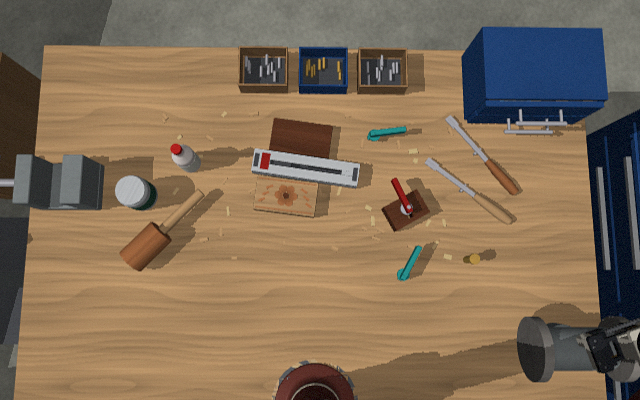

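View pics/side0.png

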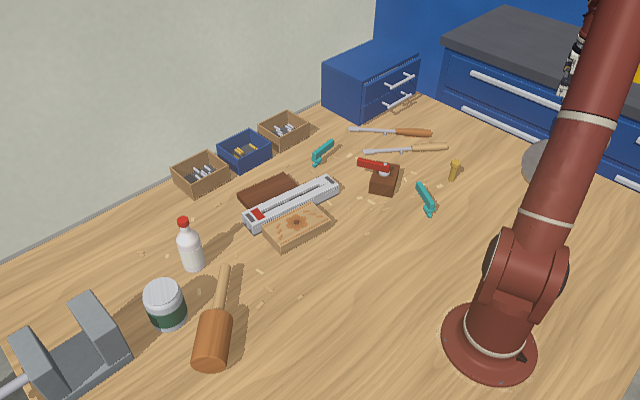

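The top view shows the rack and red toggle at about (405,205) and the rail at (305,168), with its red patch at (265,161). The pale carving is at (285,197) on the robot side, and the offcut is at (303,137) on the far side. Next I'll measure these.

```bash
python3 - <<'E'
from h import *
z=np.load('pics/top0.npz'); im,d=z['im'],z['d']; W=world('top',d)
im_=im.astype(int); hsv=cv2.cvtColor(im,cv2.COLOR_RGB2HSV)
red=((hsv[...,0]<6)|(hsv[...,0]>174))&(hsv[...,1]>170)&(hsv[...,2]>90)
def rep(m,name):
    p=W[m]; p2=p[:,:2].astype(np.float32)
    r=cv2.minAreaRect(p2); print(name,len(p),'mean',p.mean(0).round(4),'zq',np.quantile(p[:,2],[.1,.5,.9]).round(4),'rect',np.round(r[0],4),np.round(r[1],4),round(r[2],2))
v,u=np.mgrid[:400,:640]
arm=red&(u>380)&(u<430)&(v>165)&(v<225)
rep(arm&(W[...,2]>.06),'arm')
top=arm&(W[...,2]>.068); rep(top,'armtop')
p=W[top][:,:2]; c=p.mean(0); e,V=np.linalg.eigh(np.cov((p-c).T)); print('dir',V[:,1],'extent',((p-c)@V[:,1]).min(),((p-c)@V[:,1]).max())
rep(red&(u>255)&(u<275)&(v>145)&(v<175),'redpatch')
# rail top region by z
reg=(u>235)&(u<370)&(v>140)&(v<195)&(W[...,2]>.036)&(W[...,2]<.046)&(hsv[...,1]<60)
rep(reg,'rail')
reg=(u>245)&(u<325)&(v>176)&(v<222)&(W[...,2]>.03)&(W[...,2]<.042)&(hsv[...,1]>60)
rep(reg,'carv')
rk=(u>375)&(u<440)&(v>180)&(v<235)&(W[...,2]>.038)&(W[...,2]<.05); rep(rk&~red,'rack')
b=im[120:240,240:440]; cv2.imwrite('pics/z0.png',cv2.resize(b[:,:,::-1],None,fx=4,fy=4,interpolation=cv2.INTER_CUBIC))
E
```

```text
arm 169 mean [ 0.525  -0.2167  0.0752] zq [0.0717 0.075  0.0785] rect [ 0.5224 -0.2192] [0.0942 0.0149] 26.19
armtop 169 mean [ 0.525  -0.2167  0.0752] zq [0.0717 0.075  0.0785] rect [ 0.5224 -0.2192] [0.0942 0.0149] 26.19
dir [-0.90472592 -0.42599414] extent -0.043786292181108966 0.05044190964745931
redpatch 119 mean [0.6146 0.1318 0.0503] zq [0.0364 0.0402 0.0429] rect [0.4796 0.0867] [0.3305 0.0328] 18.7
rail 1725 mean [0.5986 0.0198 0.0396] zq [0.0368 0.0395 0.0425] rect [0.6    0.0268] [0.28   0.0614] 81.89
carv 2024 mean [0.5241 0.0773 0.0354] zq [0.0323 0.0353 0.0387] rect [0.5253 0.0777] [0.1595 0.0904] 82.62
rack 858 mean [ 0.4868 -0.2347  0.0436] zq [0.0404 0.0436 0.0469] rect [ 0.5005 -0.2285] [0.0968 0.1008] 28.99
```

View pics/z0.png

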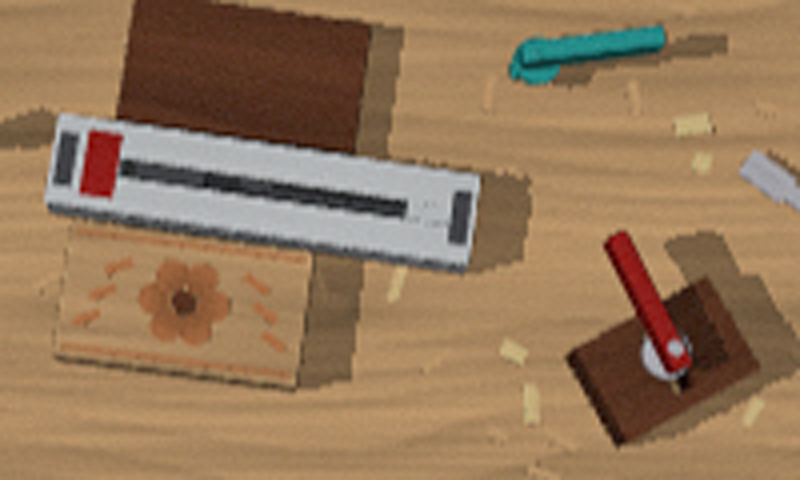

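The sizes agree with the listing: rail 280x61 mm, carving 160x90 mm, arm 94x15 mm, and tops at about 40, 36 and 75 mm. Next I'll refine the poses with known-plane projection and work out the tool axes.

```bash
cat >> h.py <<'E'
from scipy.spatial.transform import Rotation as Ro
def cam(n):
    c=get_calibration(n); return np.array(c['K']),cv2.Rodrigues(np.array(c['rvec'],float))[0],np.array(c['tvec'],float).reshape(3)
def plane(n,uv,z):
    K,R,t=cam(n); uv=np.atleast_2d(uv).astype(float)
    r=np.c_[(uv[:,0]-K[0,2])/K[0,0],(uv[:,1]-K[1,2])/K[1,1],np.ones(len(uv))]@R
    C=-R.T@t; s=(z-C[2])/r[:,2]; return C+r*s[:,None]
def proj(n,p):
    K,R,t=cam(n); q=(np.atleast_2d(p)@R.T+t)@K.T; return q[:,:2]/q[:,2:]
def pose():
    o=telemetry.get_obs(); q=np.array(o['eef_rot']); return np.array(o['tcp_pos']),Ro.from_quat(q[[1,2,3,0]]),o
def toolrot(jaw):  # tool x down, tool y at world yaw jaw (rad)
    x=np.array([0,0,-1.]); y=np.array([np.cos(jaw),np.sin(jaw),0]); return Ro.from_matrix(np.stack([x,y,np.cross(x,y)],1))
def delta(pos,jaw):
    p,R,o=pose(); dv=R.inv().apply(np.array(pos)-p)*1000; rv=(R.inv()*toolrot(jaw)).as_rotvec()
    print('row',dv.round(1),rv.round(3)); return dv,rv
E
python3 - <<'E'
from h import *
p,R,o=pose(); print(R.as_matrix().round(3)); y=R.as_matrix()[:,1]; print('jaw yaw deg',np.degrees(np.arctan2(y[1],y[0])))
z=np.load('pics/top0.npz'); im,d=z['im'],z['d']; hsv=cv2.cvtColor(im,cv2.COLOR_RGB2HSV); W=world('top',d)
v,u=np.mgrid[:400,:640]
red=((hsv[...,0]<6)|(hsv[...,0]>174))&(hsv[...,1]>170)&(hsv[...,2]>90)
arm=red&(u>380)&(u<430)&(v>165)&(v<225)
P=plane('top',np.c_[u[arm],v[arm]],.077)[:,:2].astype(np.float32); r=cv2.minAreaRect(P); print('arm',r)
c=P.mean(0); e,V=np.linalg.eigh(np.cov((P-c).T)); print('dir',V[:,1],np.degrees(np.arctan2(*-V[::-1,1])))
# flange: grayish bright
fl=(hsv[...,1]<60)&(hsv[...,2]>120)&(u>395)&(u<420)&(v>195)&(v<225); q=plane('top',np.c_[u[fl],v[fl]],.051); print('flange/screw px',fl.sum(),q.mean(0).round(4))
rp=red&(u>255)&(u<275)&(v>145)&(v<175); q=plane('top',np.c_[u[rp],v[rp]],.04); print('red',np.median(q,0).round(4),q.mean(0).round(4))
rl=(u>235)&(u<370)&(v>140)&(v<195)&(W[...,2]>.033)&(W[...,2]<.048)&(hsv[...,1]<60)&(hsv[...,2]>150)
q=plane('top',np.c_[u[rl],v[rl]],.04)[:,:2].astype(np.float32); r=cv2.minAreaRect(q); print('rail',r, )
sl=(u>270)&(u<345)&(v>155)&(v<180)&(hsv[...,2]<95)
n,l,st,ct=cv2.connectedComponentsWithStats(sl.astype(np.uint8)); i=1+st[1:,4].argmax(); m=l==i; print(st[i])
q=plane('top',np.c_[u[m],v[m]],.04)[:,:2].astype(np.float32); print('slot',cv2.minAreaRect(q)); c=q.mean(0); e,V=np.linalg.eigh(np.cov((q-c).T)); print(c,V[:,1],np.degrees(np.arctan2(V[1,1],V[0,1])))
E
```

```text
[[-0.001  0.308 -0.951]
 [ 0.002 -0.951 -0.308]
 [-1.    -0.002  0.   ]]
jaw yaw deg -72.07453111997104
arm ((0.5221366286277771, -0.21815481781959534), (0.09474438428878784, 0.01262685377150774), 25.35560417175293)
dir [-0.90503852 -0.4253296 ] 25.171527817326506
flange/screw px 46 [ 0.489  -0.2286  0.051 ]
red [0.6159 0.1322 0.04  ] [0.6171 0.1327 0.04  ]
rail ((0.6005565524101257, 0.026932798326015472), (0.2792074680328369, 0.058840710669755936), 81.71502685546875)
[271 160  71  14 282]
slot ((0.6011038422584534, 0.02550351619720459), (0.18499435484409332, 0.010668769478797913), 81.60585021972656)
[0.60110915 0.02509593] [0.14477994 0.98946388] 81.67546363594329
```

```bash
python3 - <<'E'
from h import *
delta([.4913,-.2327,.13],np.radians(25.2-90))
E
```

```text
row [  88.2 -276.5 -395.9] [-0.127 -0.     0.002]
```

```bash
python3 -m jog '4 -20 -28 0 0 0; 14 -55 -79 -0.02 0 0; 24 -90 -130 -0.04 0 0; 35 -125 -180 -0.06 0 0; 46 -160 -230 -0.08 0 0; 57 -195 -280 -0.1 0 0; 68 -230 -330 -0.12 0 0; 80 -262 -376 -0.127 0 0.002; 88 -276.5 -396 -0.127 0 0.002; 88.2 -276.5 -396 -0.127 0 0.002' 1; python3 - <<'E'
from h import *
snap('side','s1'); snap('top','t1')
im=np.load('pics/s1.npz')['im'][100:260,300:500]; cv2.imwrite('pics/s1z.png',cv2.resize(im[:,:,::-1],None,fx=4,fy=3.7))
print(telemetry.get_obs()['joint_positions']); delta([.4913,-.2327,.0545],np.radians(25.2-90))
E
```

```text
clock: 1.35
tcp_pos: [0.4921, -0.2299, 0.1291]
eef_rot: [-0.155, -0.689, -0.157, 0.69]
ft_force: [0.3, -0.6, -0.5]
opening: 1.0
[ 0.44306854  0.55836777 -0.05853038  1.8388514   0.04733906  0.74663901
 -0.77379238]
row [75.4 -0.8 -1.5] [-0.001  0.001 -0.   ]
```

View pics/s1z.png

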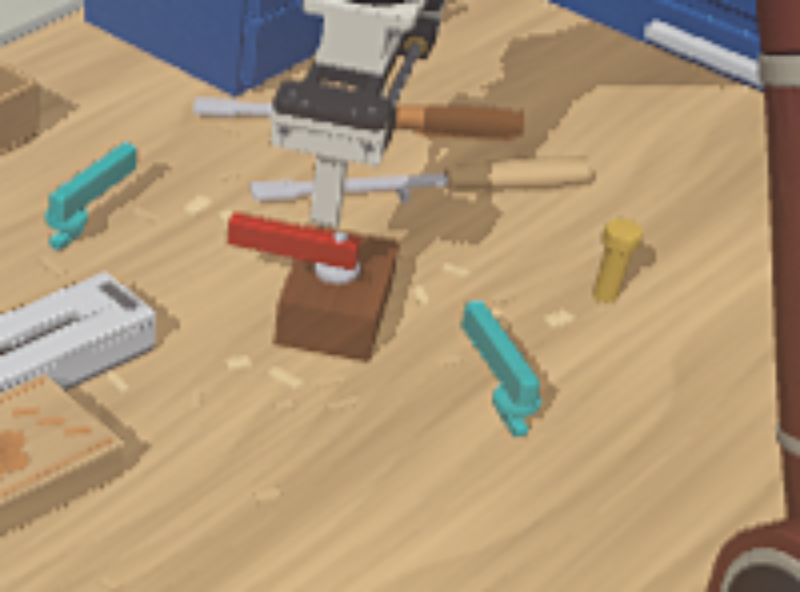

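The side view shows the toggle seated upright with its flange on the rack, near zoom pixel (337,268), and the gripper clear above it. I'll cross-check the axis and then descend.

```bash
python3 - <<'E'
from h import *
im=np.load('pics/s1.npz')['im']; hsv=cv2.cvtColor(im,cv2.COLOR_RGB2HSV)
v,u=np.mgrid[:400,:640]
red=((hsv[...,0]<6)|(hsv[...,0]>174))&(hsv[...,1]>150)&(u>350)&(u<400)&(v>150)&(v<180)
print(plane('side',[[384.2,172.4]],.049).round(4))
# compare model arm silhouettes
a=np.array([.4913,-.2327]); e=np.array([.9048,.4258]); n=np.array([-e[1],e[0]])
pts=[np.r_[a+x*e+y*n,z] for x in(-.014,.082) for y in(-.007,.007) for z in(.051,.077)]
q=proj('side',pts); print('model bbox',q.min(0),q.max(0)); print('seen',u[red].min(),v[red].min(),u[red].max(),v[red].max())
E
```

```text
[[ 0.4872 -0.2344  0.049 ]]
model bbox [354.81760097 156.608883  ] [389.11817833 174.03481532]
seen 357 158 389 172
```

```bash
python3 -m jog '8 0 0 0 0 0; 16 -0.8 -1.5 0 0 0; 26 -0.8 -1.5 0 0.001 0; 36 -0.8 -1.5 0 0.001 0; 46 -0.8 -1.5 0 0.001 0; 55 -0.8 -1.5 0 0.001 0; 63 -0.8 -1.5 0 0.001 0; 70 -0.8 -1.5 0 0.001 0; 74 -0.8 -1.5 0 0.001 0; 74.5 -0.8 -1.5 0 0.001 0'
```

```text
clock: 2.7
tcp_pos: [0.4913, -0.2327, 0.0552]
eef_rot: [-0.154, -0.69, -0.154, 0.69]
ft_force: [-1.3, 0.6, 0.4]
opening: 0.999
```

```bash
python3 -m jog '0 0 0 0 0 0; 0 0 0 0 0 0; 0 0 0 0 0 0; 0 0 0 0 0 0; 0 0 0 0 0 0; 0 0 0 0 0 0; 0 0 0 0 0 0; 0 0 0 0 0 0; 0 0 0 0 0 0; 0 0 0 0 0 0' -1
```

```text
clock: 3.95
tcp_pos: [0.4918, -0.2333, 0.0553]
eef_rot: [0.154, 0.69, 0.153, -0.69]
ft_force: [1.4, -1.7, -0.9]
opening: 0.148
```

```bash
python3 -m jog '-3 0 0 0 0 0; -8 0 0 0 0 0; -14 0 0 0 0 0; -21 0 0 0 0 0; -29 0 0 0 0 0; -37 0 0 0 0 0; -45 0 0 0 0 0; -53 0 0 0 0 0; -60 0 0 0 0 0; -60 0 0 0 0 0' -1; python3 - <<'E'
from h import *
snap('side','s2'); snap('top','t2')
im=np.load('pics/s2.npz')['im'][100:220,320:480]; cv2.imwrite('pics/s2z.png',cv2.resize(im[:,:,::-1],None,fx=5,fy=5,interpolation=cv2.INTER_CUBIC))
im=np.load('pics/t2.npz')['im'][140:260,340:500]; cv2.imwrite('pics/t2z.png',cv2.resize(im[:,:,::-1],None,fx=5,fy=5,interpolation=cv2.INTER_CUBIC))
E
```

```text
clock: 5.2
tcp_pos: [0.4921, -0.2334, 0.116]
eef_rot: [0.154, 0.691, 0.153, -0.69]
ft_force: [0.2, 0.5, -1.4]
opening: 0.148
```

View pics/s2z.png

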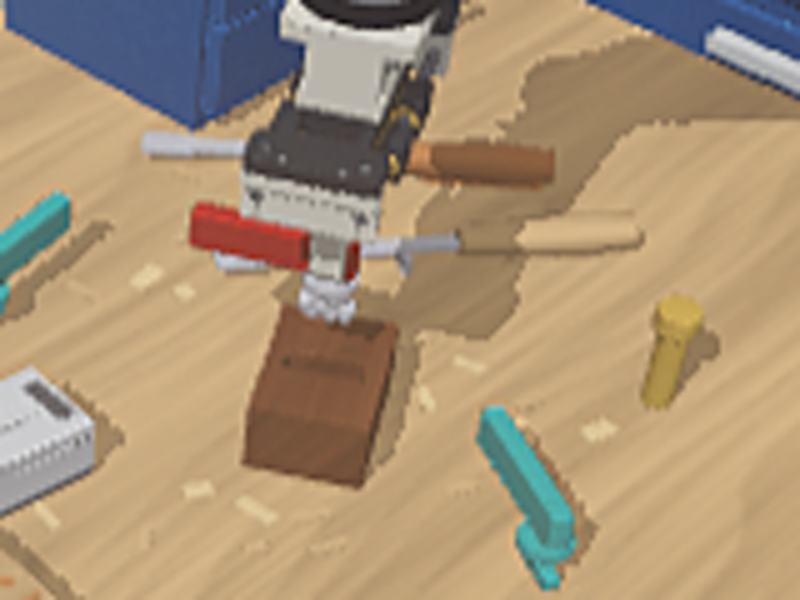

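View pics/t2z.png

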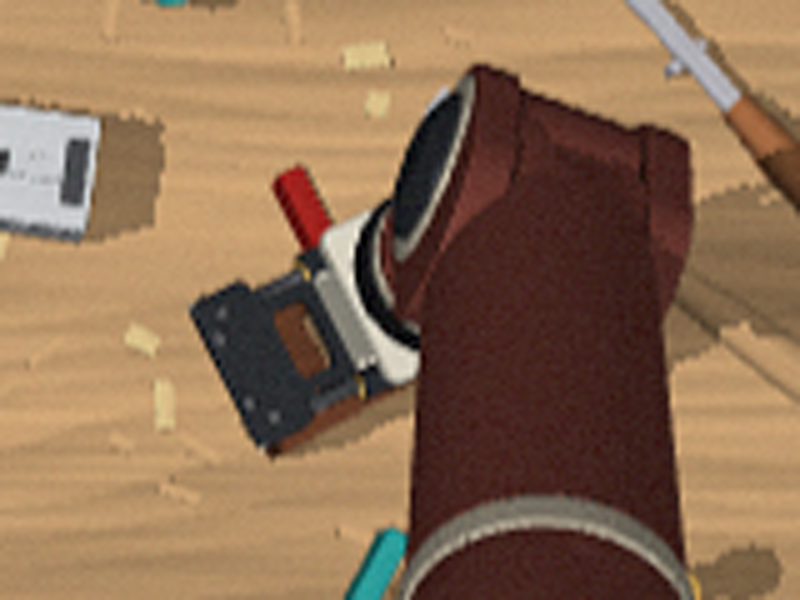

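The toggle is out of the rack, with its foot visible above the block at zoom pixel (330,300). The arm is straight in the jaws and the opening is 13.8 mm. Next I'll compute the hover over the rail at x = -25 mm.

```bash
cat >> h.py <<'E'
RC=np.array([.6008,.0265]); RY=np.radians(81.7); RX=np.array([np.cos(RY),np.sin(RY)]); RN=np.array([-RX[1],RX[0]])
def railpt(x,y=0): return RC+x*RX+y*RN
def inrail(p): q=np.array(p[:2])-RC; return (q@RX*1000).round(1),(q@RN*1000).round(1)
E
python3 - <<'E'
from h import *
print(railpt(-.025)); delta([*railpt(-.025),.1],RY-np.pi/2)
E
```

```text
[0.59719109 0.00176186]
row [  15.1 -168.  -195.3] [-0.988  0.001 -0.001]
```

```bash
python3 -m jog '0 -12 -14 -0.05 0 0; 0 -34 -39 -0.17 0 0; 0 -57 -66 -0.3 0 0; 2 -80 -93 -0.44 0 0; 4 -103 -120 -0.58 0 0; 7 -126 -146 -0.72 0 0; 10 -147 -170 -0.85 0 0; 13 -161 -187 -0.95 0 0; 15 -168 -195 -0.988 0.001 -0.001; 15 -168 -195.3 -0.988 0.001 -0.001' -1; python3 - <<'E'
from h import *
snap('side','s3'); snap('top','t3')
im=np.load('pics/s3.npz')['im'][140:260,220:380]; cv2.imwrite('pics/s3z.png',cv2.resize(im[:,:,::-1],None,fx=5,fy=5,interpolation=cv2.INTER_CUBIC))
im=np.load('pics/t3.npz')['im'][110:230,230:390]; cv2.imwrite('pics/t3z.png',cv2.resize(im[:,:,::-1],None,fx=5,fy=5,interpolation=cv2.INTER_CUBIC))
p,R,o=pose(); print(inrail(p)); delta([*railpt(-.025),.1],RY-np.pi/2)
E
```

```text
clock: 6.55
tcp_pos: [0.5969, 0.0029, 0.0997]
eef_rot: [-0.463, -0.534, -0.463, 0.535]
ft_force: [-0.3, -0.2, -0.7]
opening: 0.151
(np.float64(-26.1), np.float64(0.2))
row [-0.1  0.2 -1.1] [-0.001  0.001  0.   ]
```

View pics/s3z.png

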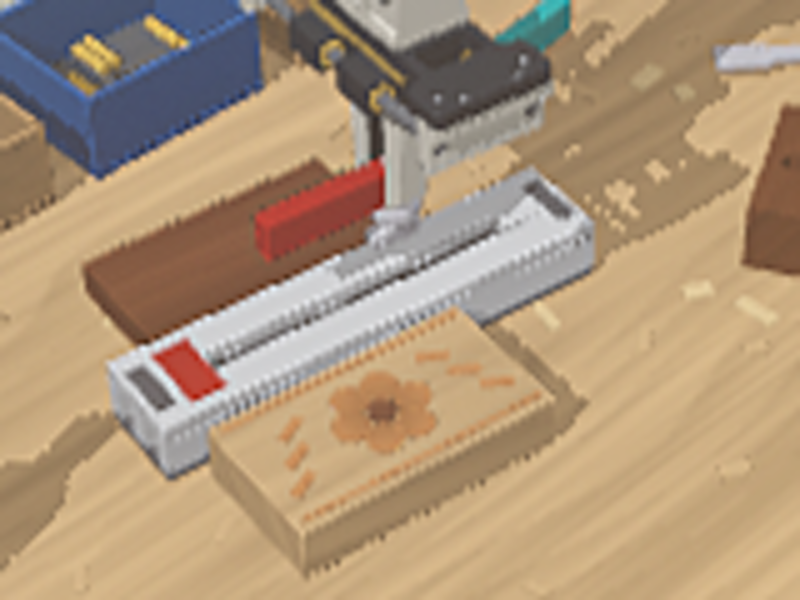

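View pics/t3z.png

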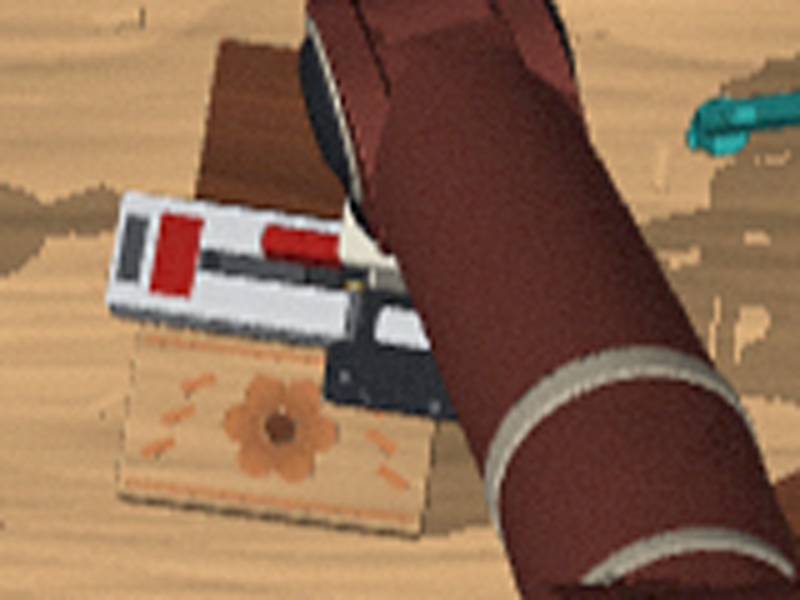

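The red arm lies parallel to the slot, pointing at the red end, with the foot above the slot near side-zoom (395,235). I'll check the lateral offset with both cameras.

```bash
python3 - <<'E'
from h import *
v,u=np.mgrid[:400,:640]
def redm(im):
    h=cv2.cvtColor(im,cv2.COLOR_RGB2HSV); return ((h[...,0]<6)|(h[...,0]>174))&(h[...,1]>170)&(h[...,2]>90)
im=np.load('pics/t3.npz')['im']; m=redm(im)&(u>280)&(u<300)&(v>150)&(v<167)
q=plane('top',np.c_[u[m],v[m]],.121)[:,:2]-RC; x,y=q@RX*1e3,q@RN*1e3; print('arm in rail, top cam: lateral',y.mean().round(2),y.min(),y.max(),'slope deg',np.degrees(np.polyfit(x,y,1)[0]),'xmax',x.max())
# side: rail check via patch & model arm corners
im=np.load('pics/s3.npz')['im']; m=redm(im); mp=m&(v>200)&(v<225)&(u<270)
q=plane('side',np.c_[u[mp],v[mp]],.04)[:,:2]-RC; print('patch side cam',(q@RX*1e3).mean(),(q@RN*1e3).mean())
im0=np.load('pics/s1.npz')['im']; hs=cv2.cvtColor(im0,cv2.COLOR_RGB2HSV)
W=plane('side',np.c_[u.ravel(),v.ravel()],.04)[:,:2]-RC; X=(W@RX*1e3).reshape(400,640);Y=(W@RN*1e3).reshape(400,640)
val=hs[...,2].astype(float); 
for a,b in((-80,-40),(-40,0),(0,40),(40,80)):
    s=[(k,val[(X>a)&(X<b)&(abs(Y-k)<1.2)].mean()) for k in range(-14,15,2)]
    w=np.array([[k,max(0,170-x)] for k,x in s]); print('side slot',a,b,(w[:,0]*w[:,1]).sum()/w[:,1].sum(),[int(x) for _,x in s])
im0=np.load('pics/t1.npz')['im']; hs=cv2.cvtColor(im0,cv2.COLOR_RGB2HSV);W=plane('top',np.c_[u.ravel(),v.ravel()],.04)[:,:2]-RC; X=(W@RX*1e3).reshape(400,640);Y=(W@RN*1e3).reshape(400,640);val=hs[...,2].astype(float)
for a,b in((-80,-40),(-40,0),(0,40),(40,80)):
    s=[(k,val[(X>a)&(X<b)&(abs(Y-k)<1.2)].mean()) for k in range(-14,15,2)]
    w=np.array([[k,max(0,170-x)] for k,x in s]); print('top slot',a,b,(w[:,0]*w[:,1]).sum()/w[:,1].sum(),[int(x) for _,x in s])
# arm end face in side
ax=railpt(-.0261); F=.0894
pts=[np.r_[ax+x*RX+y*RN,F+z] for x in(.082,) for y in(-.007,.007) for z in(.006,.032)]; print(proj('side',pts).round(1))
ma=m&(v>165)&(v<200)&(u>260)&(u<300); print(u[ma].min(),v[ma].min(),v[ma].max())
E
```

```text
arm in rail, top cam: lateral 2.05 -4.692712634853679 8.507936199997658 slope deg -0.7347124669853353 xmax 55.24208421750031
patch side cam 190.0129078503578 -46.05842873004391
side slot -80 -40 3.4639769452449563 [207, 208, 210, 210, 185, 177, 155, 161, 125, 95, 115, 198, 206, 213, 208]
side slot -40 0 3.3398130396659083 [207, 208, 210, 215, 177, 179, 158, 147, 120, 96, 112, 189, 207, 213, 208]
side slot 0 40 3.150330073755174 [206, 207, 209, 218, 184, 176, 155, 163, 132, 127, 134, 186, 204, 211, 207]
side slot 40 80 3.040346400220221 [205, 207, 209, 211, 183, 172, 154, 157, 130, 112, 135, 202, 207, 211, 206]
top slot -80 -40 -0.3061559652468744 [207, 208, 209, 185, 126, 51, 51, 63, 65, 68, 141, 188, 212, 207, 204]
top slot -40 0 -0.27995395276645063 [206, 208, 209, 184, 120, 56, 56, 66, 64, 64, 140, 194, 211, 206, 204]
top slot 0 40 -0.11834597964825573 [206, 207, 209, 180, 126, 68, 63, 59, 55, 61, 145, 195, 211, 205, 204]
top slot 40 80 -0.19244945653026332 [204, 207, 208, 179, 130, 76, 77, 79, 77, 76, 147, 189, 211, 205, 202]
[[270.1 189.3]
 [269.5 181.7]
 [273.  192.2]
 [272.4 184.6]]
271 172 191
```

```bash
python3 -m jog '4 0.3 0 0 0 0; 10 0.6 0 0 0 0; 16 0.6 0 0 0 0; 20 0.6 0 0 0 0; 23 0.6 0 0 0 0; 25 0.6 0 0 0 0; 26 0.6 0 0 0 0; 27 0.6 0 0 0 0; 28 0.6 0 0 0 0; 28 0.6 0 0 0 0' -1; python3 -c "
from h import *
p,R,o=pose(); print(inrail(p),o['ft_force'])"
```

```text
clock: 7.9
tcp_pos: [0.5974, 0.0006, 0.0719]
eef_rot: [-0.462, -0.535, -0.462, 0.536]
ft_force: [0.4, -0.4, -0.6]
opening: 0.15
(np.float64(-26.1), np.float64(-0.3)) [ 0.38869235 -0.3521755  -0.56280766]
```

```bash
python3 -m jog '0.5 0 0 0 0 0; 1 0 0 0 0 0; 1.5 0 0 0 0 0; 2 0 0 0 0 0; 2.5 0 0 0 0 0; 3 0 0 0 0 0; 3.5 0 0 0 0 0; 4 0 0 0 0 0; 4.5 0 0 0 0 0; 4.5 0 0 0 0 0' -1
```

```text
clock: 9.15
tcp_pos: [0.5973, 0.0005, 0.0673]
eef_rot: [-0.462, -0.535, -0.462, 0.536]
ft_force: [-0.2, 0.0, -0.8]
opening: 0.145
```

```bash
python3 -m jog '1.5 0 0 0 0 0; 3.5 0 0 0 0 0; 6 0 0 0 0 0; 8.5 0 0 0 0 0; 11 0 0 0 0 0; 13 0 0 0 0 0; 14 0 0 0 0 0; 15 0 0 0 0 0; 15.5 0 0 0 0 0; 15.5 0 0 0 0 0' -1; python3 - <<'E'
from h import *
snap('side','s4')
im=np.load('pics/s4.npz')['im'][140:260,220:380]; cv2.imwrite('pics/s4z.png',cv2.resize(im[:,:,::-1],None,fx=5,fy=5,interpolation=cv2.INTER_CUBIC))
E
```

```text
clock: 10.4
tcp_pos: [0.5973, 0.0006, 0.0518]
eef_rot: [-0.462, -0.535, -0.462, 0.536]
ft_force: [0.1, 0.6, -1.1]
opening: 0.148
```

View pics/s4z.png

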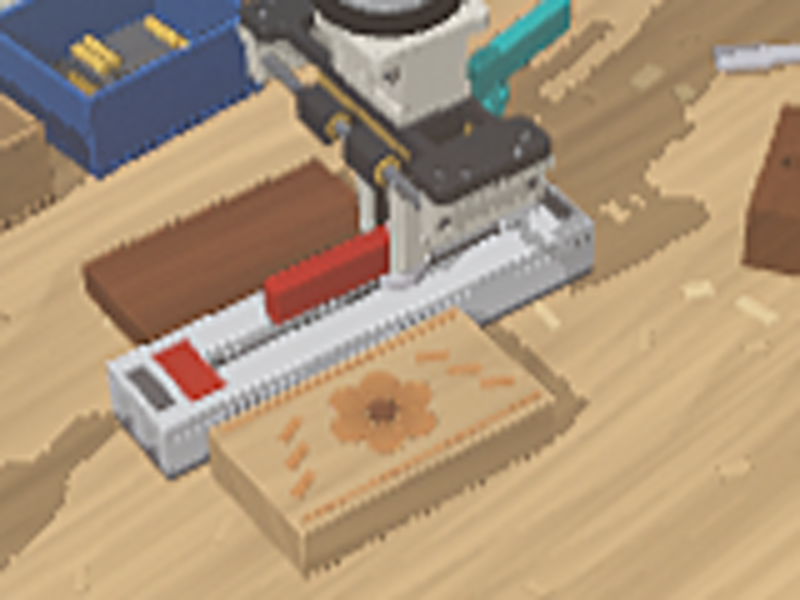

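The foot is in the slot and the flange sits about 1.5 mm above the rail, at side-zoom (405,278). I'll press down gently until contact.

```bash
python3 -m jog '0.2 0 0 0 0 0; 0.4 0 0 0 0 0; 0.6 0 0 0 0 0; 0.8 0 0 0 0 0; 1 0 0 0 0 0; 1.2 0 0 0 0 0; 1.4 0 0 0 0 0; 1.6 0 0 0 0 0; 1.8 0 0 0 0 0; 1.8 0 0 0 0 0' -1
```

```text
clock: 11.7
tcp_pos: [0.5974, 0.0006, 0.0503]
eef_rot: [-0.462, -0.535, -0.462, 0.536]
ft_force: [-0.1, 0.5, 1.6]
opening: 0.15
```

```bash
python3 -m jog '0.1 0 0 0 0 0; 0.2 0 0 0 0 0; 0.3 0 0 0 0 0; 0.4 0 0 0 0 0; 0.5 0 0 0 0 0; 0.6 0 0 0 0 0; 0.6 0 0 0 0 0; 0.6 0 0 0 0 0; 0.6 0 0 0 0 0; 0.6 0 0 0 0 0' -1
```

```text
clock: 12.95
tcp_pos: [0.5974, 0.0006, 0.0502]
eef_rot: [-0.462, -0.535, -0.462, 0.536]
ft_force: [-1.6, -0.9, 5.7]
opening: 0.151
```

```bash
python3 -m jog '0.3 0 -2 0 0 0; 0.3 0 -6 0 0 0; 0.3 0 -11 0 0 0; 0.3 0 -16 0 0 0; 0.3 0 -21 0 0 0; 0.3 0 -26 0 0 0; 0.3 0 -31 0 0 0; 0.3 0 -35 0 0 0; 0.3 0 -37 0 0 0; 0.3 0 -37 0 0 0' -1; python3 -c "
from h import *
p,R,o=pose(); print(inrail(p),o['ft_force'],o['torque'])"
```

```text
clock: 14.2
tcp_pos: [0.6034, 0.037, 0.0502]
eef_rot: [-0.463, -0.535, -0.462, 0.535]
ft_force: [-0.3, -3.1, 5.9]
opening: 0.146
(np.float64(10.7), np.float64(-1.0)) [-0.3445955  -3.0731933   5.93699886] [-0.67441945  0.13806494  0.03507888]
```

```bash
python3 -m jog '0.2 -0.2 -0.5 0 0 0; 0.2 -0.4 -1.2 0 0 0; 0.2 -0.6 -2 0 0 0; 0.2 -0.6 -2.8 0 0 0; 0.2 -0.6 -3.6 0 0 0; 0.2 -0.6 -4.4 0 0 0; 0.2 -0.6 -5.2 0 0 0; 0.2 -0.6 -6 0 0 0; 0.2 -0.6 -6 0 0 0; 0.2 -0.6 -6 0 0 0' -1; python3 -c "
from h import *
p,R,o=pose(); print(inrail(p),o['ft_force'],o['torque'])"
```

```text
clock: 15.45
tcp_pos: [0.604, 0.0425, 0.0503]
eef_rot: [-0.463, -0.535, -0.461, 0.535]
ft_force: [-0.5, -4.2, 5.0]
opening: 0.151
(np.float64(16.3), np.float64(-0.9)) [-0.45356693 -4.21927491  4.98478835] [-0.83997609  0.15647254  0.03801151]
```

```bash
python3 -m jog '0.2 0 -0.5 0 0 0; 0.2 0 -1.2 0 0 0; 0.2 0 -2 0 0 0; 0.2 0 -2.8 0 0 0; 0.2 0 -3.6 0 0 0; 0.2 0 -4.4 0 0 0; 0.2 0 -5.2 0 0 0; 0.2 0 -6 0 0 0; 0.2 0 -6 0 0 0; 0.2 0 -6 0 0 0' -1; python3 -c "
from h import *
p,R,o=pose(); print(inrail(p),o['ft_force'],o['torque'])"
```

```text
clock: 16.7
tcp_pos: [0.6052, 0.0479, 0.0503]
eef_rot: [-0.464, -0.535, -0.461, 0.536]
ft_force: [-0.6, -3.5, 5.4]
opening: 0.15
(np.float64(21.8), np.float64(-1.3)) [-0.60067026 -3.45506625  5.44225293] [-0.77344759  0.16514589  0.02601247]
```

```bash
python3 -m jog '0.2 -0.3 -0.5 0 0 0; 0.2 -0.6 -1.2 0 0 0; 0.2 -0.9 -2 0 0 0; 0.2 -1 -2.8 0 0 0; 0.2 -1 -3.6 0 0 0; 0.2 -1 -4.4 0 0 0; 0.2 -1 -5.2 0 0 0; 0.2 -1 -6 0 0 0; 0.2 -1 -6.6 0 0 0; 0.2 -1 -6.6 0 0 0' -1; python3 -c "
from h import *
p,R,o=pose(); print(inrail(p),o['ft_force'],o['torque'])"
```

```text
clock: 17.95
tcp_pos: [0.6052, 0.0492, 0.0503]
eef_rot: [-0.465, -0.534, -0.458, 0.538]
ft_force: [-1.2, -8.2, 7.5]
opening: 0.149
(np.float64(23.1), np.float64(-1.1)) [-1.19646196 -8.20150456  7.54677719] [-2.18753064  0.30740351 -0.02342199]
```

```bash
python3 -m jog '0.2 0 -0.5 0 0 0; 0.2 0 -1.2 0 0 0; 0.2 0 -2 0 0 0; 0.2 0 -2.8 0 0 0; 0.2 0 -3.6 0 0 0; 0.2 0 -4.4 0 0 0; 0.2 0 -5.2 0 0 0; 0.2 0 -6 0 0 0; 0.2 0 -6 0 0 0; 0.2 0 -6 0 0 0' -1; python3 -c "
from h import *
p,R,o=pose(); print(inrail(p),o['ft_force'],o['torque'])"
```

```text
clock: 19.2
tcp_pos: [0.6053, 0.0494, 0.0503]
eef_rot: [-0.465, -0.532, -0.456, 0.541]
ft_force: [-2.1, -8.7, 9.3]
opening: 0.147
(np.float64(23.3), np.float64(-1.2)) [-2.11864666 -8.68587764  9.32838576] [-2.24502076  0.63323715  0.00321584]
```

It's blocked at rail x of about 23 mm, with force rising against the motion. That would put the stop face at about 39 mm, which is within the listed range. I'll back off 3 mm, straighten the tool and push again to confirm it's the stop and not a jam.

```bash
python3 - <<'E'
from h import *
p,R,o=pose(); print(R.as_matrix().round(4)); delta([*railpt(.0195,-.0006),.0501],RY-np.pi/2)
E
```

```text
[[-0.0019  0.9885 -0.1515]
 [-0.0194 -0.1515 -0.9883]
 [-0.9998  0.0011  0.0195]]
row [ 0.3 -0.5  3.8] [-0.007  0.02  -0.001]
```

```bash
python3 -m jog '0.2 -0.2 0.5 -0.002 0.005 0; 0.2 -0.3 1 -0.004 0.01 0; 0.2 -0.5 1.6 -0.007 0.015 0; 0.2 -0.5 2.2 -0.007 0.02 0; 0.2 -0.5 3 -0.007 0.02 0; 0.2 -0.5 3.8 -0.007 0.02 0; 0.2 -0.5 4.2 -0.007 0.02 0; 0.2 -0.5 4.2 -0.007 0.02 0; 0.2 -0.5 4.2 -0.007 0.02 0; 0.2 -0.5 4.2 -0.007 0.02 0' -1; python3 - <<'E'
from h import *
p,R,o=pose(); print(inrail(p),np.round(o['ft_force'],1),np.round(o['torque'],2)); delta([*railpt(.0195,-.0006),.0501],RY-np.pi/2)
E
```

```text
clock: 20.45
tcp_pos: [0.604, 0.0456, 0.0502]
eef_rot: [0.462, 0.535, 0.462, -0.535]
ft_force: [1.0, 3.5, 3.8]
opening: 0.149
(np.float64(19.3), np.float64(-0.4)) [1.  3.5 3.8] [ 0.44 -0.08  0.03]
row [ 0.1  0.2 -0.2] [-0.    -0.001 -0.001]
```

```bash
python3 - <<'E'
from h import *
snap('side','s5')
im=np.load('pics/s5.npz')['im'][140:260,220:380]; cv2.imwrite('pics/s5z.png',cv2.resize(im[:,:,::-1],None,fx=5,fy=5,interpolation=cv2.INTER_CUBIC))
E
```

```text
(no output)
```

View pics/s5z.png

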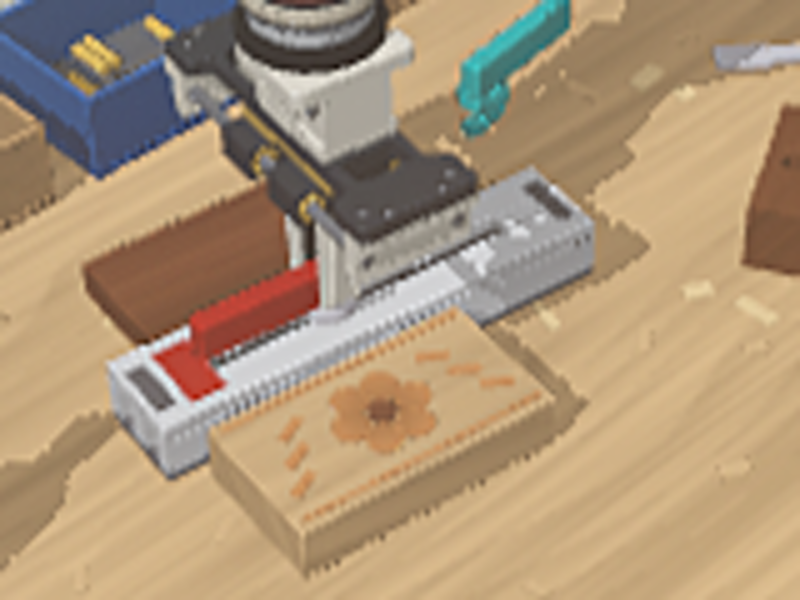

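The flange lies flat at side-zoom (333,313), and the arm end is next to the red patch. Pushing again.

```bash
python3 -m jog '0.2 0 -0.5 0 0 0; 0.2 0 -1.2 0 0 0; 0.2 0 -2 0 0 0; 0.2 0 -2.8 0 0 0; 0.2 0 -3.6 0 0 0; 0.2 0 -4.4 0 0 0; 0.2 0 -5.2 0 0 0; 0.2 0 -6 0 0 0; 0.2 0 -7 0 0 0; 0.2 0 -7 0 0 0' -1; python3 - <<'E'
from h import *
p,R,o=pose(); print(inrail(p),np.round(o['ft_force'],1),np.round(o['torque'],2)); delta([*railpt(.0195,-.0004),.0501],RY-np.pi/2)
E
```

```text
clock: 21.75
tcp_pos: [0.6044, 0.0473, 0.0502]
eef_rot: [-0.463, -0.534, -0.46, 0.537]
ft_force: [-1.1, -3.6, 7.1]
opening: 0.148
(np.float64(21.1), np.float64(-0.6)) [-1.1 -3.6  7.1] [-1.07  0.23 -0.03]
row [ 0.1 -0.2  1.6] [-0.003  0.007  0.   ]
```

```bash
python3 - <<'E'
from h import *
p,R,o=pose(); print(o['clock'],np.round(o['joint_positions'],3),np.round(o['joint_efforts'],1),np.round(o['ft_force'],1)); 
im,d=snap('side','s6'); snap('top','t6')
im=im[140:260,220:380]; cv2.imwrite('pics/s6z.png',cv2.resize(im[:,:,::-1],None,fx=5,fy=5,interpolation=cv2.INTER_CUBIC))
p,R,o=pose(); print(inrail(p),o['clock'],np.round(o['ft_force'],1))
# where is the red arm end / toggle in rail frame? side-cam: arm top face end corner and flange
E
```

```text
21.75 [ 0.046  0.762 -0.271  1.714  0.297  0.709 -0.529] [ -2.5 -42.1  -4.9 -10.9  -0.8  -0.9  -0. ] [-1.1 -3.6  7.1]
(np.float64(21.1), np.float64(-0.6)) 21.85 [-1.1 -4.9  7. ]
```

View pics/s6z.png

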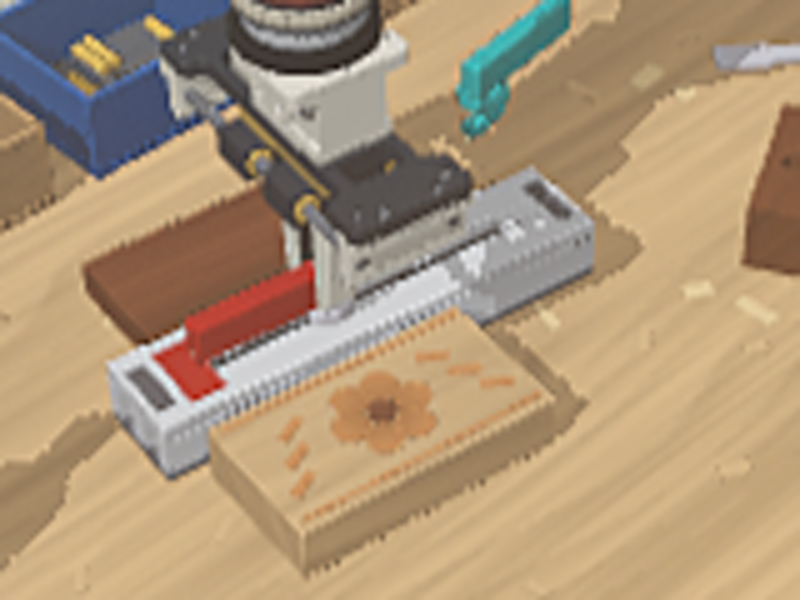

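View pics/t6.png

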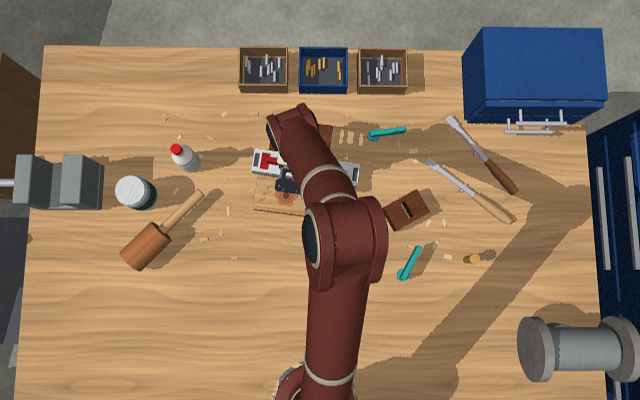

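The joints are within limits and nothing else is touching. The second block came at 21 mm with a high down-force, so friction could be locking it. I'll take the down-force off and push again.

```bash
python3 -m jog '-0.2 -0.2 1 -0.003 0.007 0; -0.4 -0.2 1.6 -0.003 0.007 0; -0.4 -0.2 1.6 -0.003 0.007 0; -0.4 -0.2 1.2 -0.003 0.007 0; -0.4 -0.2 0 -0.003 0.007 0; -0.4 -0.2 -1 -0.003 0.007 0; -0.4 -0.2 -2 -0.003 0.007 0; -0.4 -0.2 -3 -0.003 0.007 0; -0.4 -0.2 -4 -0.003 0.007 0; -0.4 -0.2 -4 -0.003 0.007 0' -1; python3 - <<'E'
from h import *
p,R,o=pose(); print(inrail(p),np.round(o['ft_force'],1),np.round(o['torque'],2)); delta([*railpt(.0195,-.0004),.0501],RY-np.pi/2)
E
```

```text
clock: 23.1
tcp_pos: [0.604, 0.0491, 0.0503]
eef_rot: [-0.462, -0.534, -0.462, 0.536]
ft_force: [-1.1, -4.2, 1.3]
opening: 0.15
(np.float64(22.8), np.float64(0.1)) [-1.1 -4.2  1.3] [-1.28  0.4   0.05]
row [0.2 0.5 3.3] [-0.001  0.003  0.002]
```

```bash
python3 -m jog '-0.3 0.3 -1 0 0.003 0; -0.3 0.3 -2 0 0.003 0; -0.3 0.3 -3 0 0.003 0; -0.3 0.3 -4 0 0.003 0; -0.3 0.3 -5 0 0.003 0; -0.3 0.3 -6 0 0.003 0; -0.3 0.3 -7 0 0.003 0; -0.3 0.3 -8 0 0.003 0; -0.3 0.3 -8 0 0.003 0; -0.3 0.3 -8 0 0.003 0' -1; python3 - <<'E'
from h import *
p,R,o=pose(); print(inrail(p),np.round(o['ft_force'],1),np.round(o['torque'],2)); delta([*railpt(.0195,-.0004),.0501],RY-np.pi/2)
im,d=snap('side','s7')
im=im[180:230,240:310]; cv2.imwrite('pics/s7z.png',cv2.resize(im[:,:,::-1],None,fx=11,fy=11,interpolation=cv2.INTER_CUBIC))
E
```

```text
clock: 24.35
tcp_pos: [0.6043, 0.0507, 0.0506]
eef_rot: [-0.462, -0.532, -0.46, 0.539]
ft_force: [-3.4, -10.4, 5.1]
opening: 0.15
(np.float64(24.4), np.float64(0.1)) [ -3.4 -10.4   5.1] [-2.65  0.72  0.04]
row [0.6 0.5 4.9] [-0.004  0.009  0.005]
```

View pics/s7z.png

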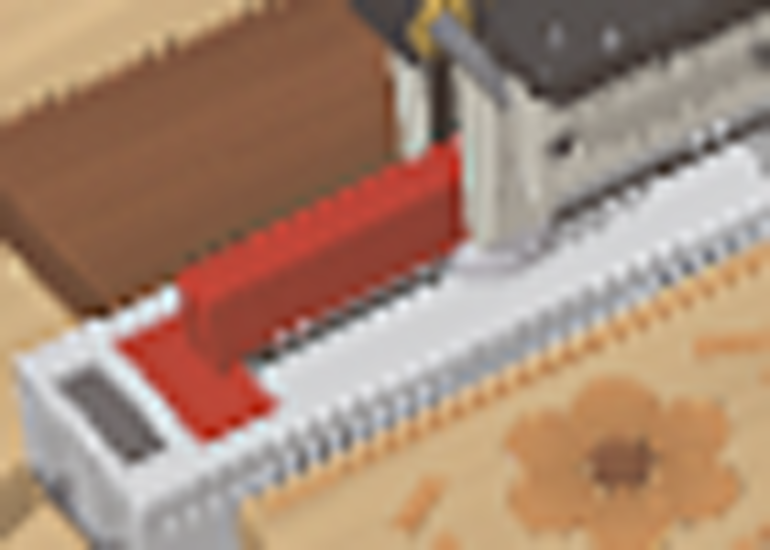

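```bash
python3 - <<'E'
from h import *
from scipy.ndimage import gaussian_filter1d
v,u=np.mgrid[:400,:640]
# front face (rail y=+7, z .046-.072) : scan brightness/redness along x
for s,t in(('s4',-26.1),('s5',19.3),('s6',21.1),('s7',24.4)):
    im=np.load(f'pics/{s}.npz')['im'].astype(np.float32)
    z0=.0515 if s=='s4' else .050
    xs=np.arange(t-5,t+100,.25)
    acc=0
    for dz in np.linspace(.012,.016,4):  # z above .04+..: use flange base .040
        base=.0415 if s=='s4' else .040
        P=np.array([np.r_[railpt(x/1000,.0066),base+.010+dz] for x in xs]); q=proj('side',P).astype(np.float32)
        acc=acc+cv2.remap(im,q[:,0].reshape(1,-1),q[:,1].reshape(1,-1),cv2.INTER_LINEAR)[0]/4
    red=acc[:,0]-acc[:,1]; k=(xs>t+55); g=np.gradient(gaussian_filter1d(acc[:,0],3)); 
    print(s,'red at x-t:',[(int(a-t),int(r),int(R_)) for a,r,R_ in zip(xs[::8],red[::8],acc[::8,0]) if a>t+60], )
E
```

```text
s4 red at x-t: [(61, 77, 141), (63, 78, 143), (65, 79, 144), (67, 78, 143), (69, 79, 143), (71, 79, 144), (73, 78, 143), (75, 80, 145), (77, 89, 153), (79, 95, 157), (81, 97, 157), (83, 84, 152), (85, 41, 173), (87, -10, 209), (89, -5, 211), (91, -1, 209), (93, 0, 207), (95, 0, 207), (97, 0, 208), (99, 0, 207)]
s5 red at x-t: [(61, 79, 143), (63, 79, 143), (65, 79, 143), (67, 80, 144), (69, 80, 145), (71, 79, 143), (73, 79, 144), (75, 81, 146), (77, 89, 154), (79, 95, 159), (81, 94, 156), (83, 99, 165), (85, 104, 177), (87, 111, 186), (89, 116, 183), (91, 118, 181), (93, 120, 182), (95, 116, 183), (97, 119, 183), (99, 123, 183)]
s6 red at x-t: [(60, 78, 143), (62, 78, 142), (65, 79, 143), (67, 81, 145), (69, 80, 144), (71, 80, 144), (73, 81, 146), (75, 79, 144), (77, 84, 149), (79, 101, 167), (81, 95, 159), (83, 93, 155), (85, 104, 167), (87, 112, 178), (89, 118, 182), (91, 121, 182), (93, 117, 184), (95, 119, 184), (97, 123, 183), (99, 119, 182)]
s7 red at x-t: [(61, 82, 148), (63, 82, 147), (65, 83, 148), (67, 84, 150), (69, 83, 148), (71, 84, 149), (73, 85, 151), (75, 85, 152), (77, 91, 158), (79, 103, 170), (81, 91, 155), (83, 93, 157), (85, 111, 175), (87, 120, 182), (89, 117, 184), (91, 118, 184), (93, 122, 183), (95, 119, 183), (97, 121, 181), (99, 103, 185)]
```

```bash
python3 -m jog '-0.6 0.5 1.5 -0.004 0.009 0.005; -1 0.5 1.5 -0.004 0.009 0.005; -1 0.5 1.5 -0.004 0.009 0.005; -1 0.5 0 -0.004 0.009 0.005; -1 0.5 -1 -0.004 0.009 0.005; -1 0.5 -2 -0.004 0.009 0.005; -1 0.5 -3 -0.004 0.009 0.005; -1 0.5 -4 -0.004 0.009 0.005; -1 0.5 -4 -0.004 0.009 0.005; -1 0.5 -4 -0.004 0.009 0.005' -1; python3 - <<'E'
from h import *
p,R,o=pose(); print(inrail(p),np.round(o['ft_force'],1),np.round(o['torque'],2)); delta([*railpt(.0195,-.0004),.0501],RY-np.pi/2)
E
```

```text
clock: 25.65
tcp_pos: [0.6052, 0.0504, 0.0518]
eef_rot: [-0.463, -0.534, -0.46, 0.537]
ft_force: [-2.0, -7.8, 2.4]
opening: 0.149
(np.float64(24.3), np.float64(-0.9)) [-2.  -7.8  2.4] [-2.09  0.11 -0.02]
row [ 1.8 -0.5  4.8] [-0.002  0.006 -0.   ]
```

With the flange lifted 1.5 mm clear of the rail, so there is no flange friction, the motion is still firmly blocked at x = 24.3 mm. That is the stop. I'll back off about 6 mm into the middle of the turning zone and reseat.

```bash
python3 -m jog '0.2 -0.2 2 -0.002 0.006 0; 0.5 -0.5 4 -0.002 0.006 0; 0.8 -0.5 5 -0.002 0.006 0; 1.1 -0.5 5.6 -0.002 0.006 0; 1.4 -0.5 5.6 -0.002 0.006 0; 1.7 -0.5 5.6 -0.002 0.006 0; 1.9 -0.5 5.6 -0.002 0.006 0; 1.9 -0.5 5.6 -0.002 0.006 0; 1.9 -0.5 5.6 -0.002 0.006 0; 1.9 -0.5 5.6 -0.002 0.006 0' -1; python3 - <<'E'
from h import *
p,R,o=pose(); print(inrail(p),np.round(o['ft_force'],1),np.round(o['torque'],2)); delta([*railpt(.0185,-.0004),.0501],RY); delta([*railpt(.0185,-.0004),.0501],RY-np.pi/2)
im,d=snap('side','s8')
im=im[140:260,220:380]; cv2.imwrite('pics/s8z.png',cv2.resize(im[:,:,::-1],None,fx=5,fy=5,interpolation=cv2.INTER_CUBIC))
E
```

```text
clock: 26.9
tcp_pos: [0.6039, 0.0454, 0.0503]
eef_rot: [0.463, 0.535, 0.462, -0.535]
ft_force: [-2.3, 0.6, 4.5]
opening: 0.148
(np.float64(19.1), np.float64(-0.4)) [-2.3  0.6  4.5] [0.25 0.3  0.01]
row [0.2 0.  0.6] [-1.571  0.    -0.   ]
row [0.2 0.  0.6] [-0. -0. -0.]
```

View pics/s8z.png

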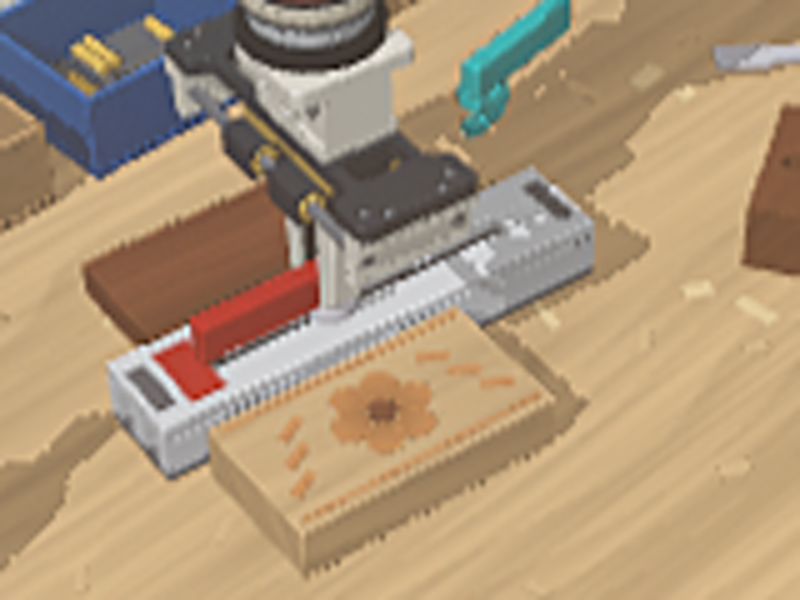

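```bash
python3 -m jog '0 0 0 -0.03 0 0; 0 0 0 -0.08 0 0; 0 0 0 -0.14 0 0; 0 0 0 -0.2 0 0; 0 0 0 -0.26 0 0; 0 0 0 -0.32 0 0; 0 0 0 -0.38 0 0; 0 0 0 -0.44 0 0; 0 0 0 -0.48 0 0; 0 0 0 -0.48 0 0' -1; python3 - <<'E'
from h import *
p,R,o=pose(); print(inrail(p),np.round(o['ft_force'],1),np.round(o['torque'],2)); delta([*railpt(.0191,-.0004),.0501],RY)
E
```

```text
clock: 28.2
tcp_pos: [0.6046, 0.0452, 0.0504]
eef_rot: [0.577, 0.41, 0.576, -0.409]
ft_force: [1.1, 0.2, 1.4]
opening: 0.15
(np.float64(19.1), np.float64(-1.0)) [1.1 0.2 1.4] [ 0.07 -0.41 -0.02]
row [ 0.3 -0.6 -0.3] [-1.091e+00  1.000e-03 -1.000e-03]
```

It turned 27° with about 0.02 N·m of yaw moment, so the foot is in the wide zone. Finishing the quarter turn.

```bash
python3 -m jog '0.2 -0.3 0 -0.07 0 0; 0.2 -0.6 0 -0.18 0 0; 0.2 -0.6 -0.3 -0.3 0 0; 0.2 -0.6 -0.3 -0.43 0 0; 0.2 -0.6 -0.3 -0.56 0 0; 0.2 -0.6 -0.3 -0.7 0 0; 0.2 -0.6 -0.3 -0.84 0 0; 0.2 -0.6 -0.3 -0.97 0 0; 0.2 -0.6 -0.3 -1.07 0 0; 0.2 -0.6 -0.3 -1.093 0 0' -1; python3 - <<'E'
from h import *
p,R,o=pose(); print(inrail(p),np.round(o['ft_force'],1),np.round(o['torque'],2)); delta([*railpt(.0191,-.0004),.0501],RY)
for c in('side','top'): snap(c,c[0]+'9')
im=np.load('pics/s9.npz')['im'][140:260,220:380]; cv2.imwrite('pics/s9z.png',cv2.resize(im[:,:,::-1],None,fx=5,fy=5,interpolation=cv2.INTER_CUBIC))
im=np.load('pics/t9.npz')['im'][110:230,230:390]; cv2.imwrite('pics/t9z.png',cv2.resize(im[:,:,::-1],None,fx=5,fy=5,interpolation=cv2.INTER_CUBIC))
E
```

```text
clock: 29.45
tcp_pos: [0.604, 0.0462, 0.0504]
eef_rot: [0.706, 0.051, 0.705, -0.049]
ft_force: [1.6, 1.8, 2.4]
opening: 0.15
(np.float64(20.0), np.float64(-0.3)) [1.6 1.8 2.4] [ 0.53 -0.17 -0.08]
row [ 0.3 -0.9  0.1] [ 0.003  0.002 -0.002]
```

View pics/s9z.png

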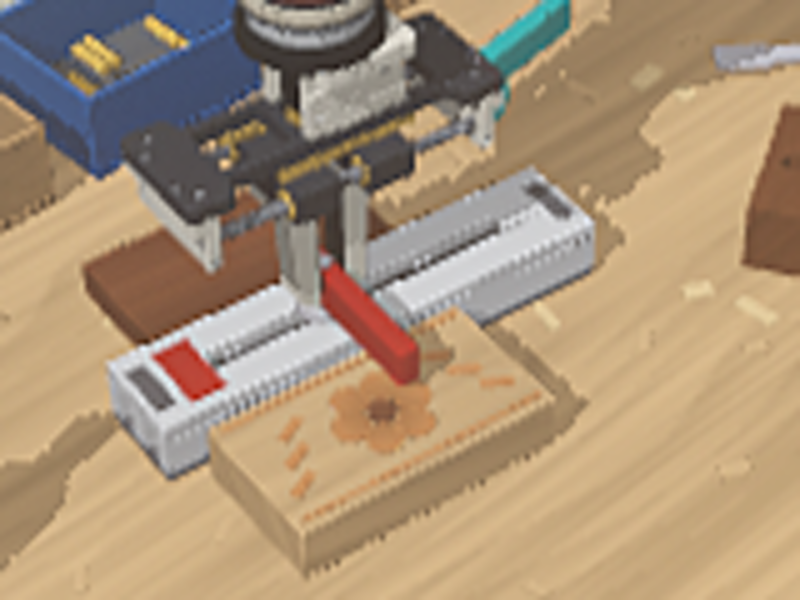

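View pics/t9z.png

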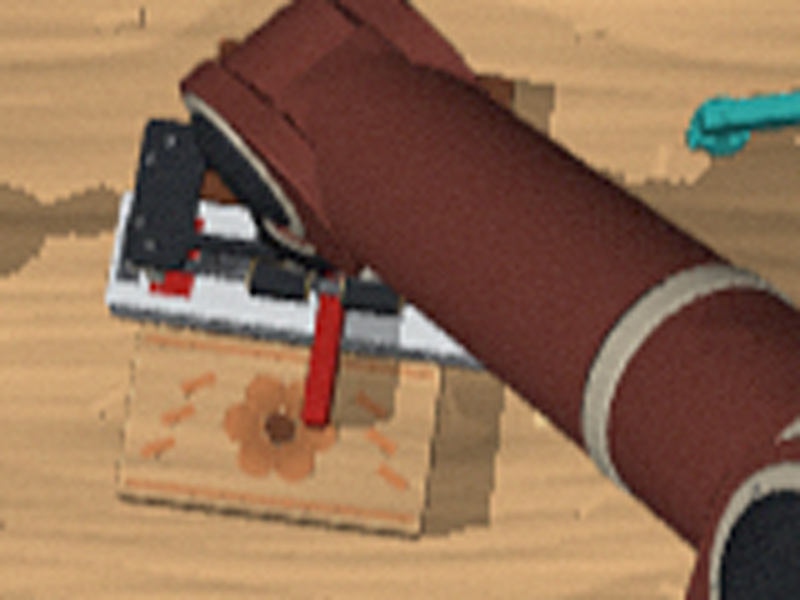

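The arm now points out over the carving, with its tip at side-zoom (410,370) and top-zoom (318,420), and the carving hasn't moved. I'll release.

```bash
python3 -m jog '0 0 0 0 0 0; 0 0 0 0 0 0; 0 0 0 0 0 0; 0 0 0 0 0 0; 0 0 0 0 0 0; 0 0 0 0 0 0; 0 0 0 0 0 0; 0 0 0 0 0 0; 0 0 0 0 0 0; 0 0 0 0 0 0' 0
```

```text
clock: 30.8
tcp_pos: [0.604, 0.0462, 0.0504]
eef_rot: [0.706, 0.051, 0.705, -0.05]
ft_force: [-0.4, 0.0, -0.7]
opening: 0.5
```

```bash
python3 -m jog '-2 0 0 0 0 0; -6 0 0 0 0 0; -12 0 0 0 0 0; -20 0 0 0 0 0; -30 0 0 0 0 0; -42 0 0 0 0 0; -56 0 0 0 0 0; -72 0 0 0 0 0; -88 0 0 0 0 0; -100 0 0 0 0 0'; python3 - <<'E'
from h import *
p,R,o=pose(); print(inrail(p),np.round(o['joint_positions'],2)); delta([.42,-.3,.17],RY)
for c in('side','top'): snap(c,c[0]+'10')
im=np.load('pics/s10.npz')['im'][140:260,220:380]; cv2.imwrite('pics/s10z.png',cv2.resize(im[:,:,::-1],None,fx=5,fy=5,interpolation=cv2.INTER_CUBIC))
E
```

```text
clock: 32.05
tcp_pos: [0.604, 0.0461, 0.1518]
eef_rot: [0.706, 0.051, 0.704, -0.05]
ft_force: [0.4, 0.4, 0.3]
opening: 0.499
(np.float64(19.9), np.float64(-0.3)) [ 0.34  0.73 -0.79  1.63  0.58  1.03  0.8 ]
row [ -19.4 -368.8 -132.7] [ 0.002  0.003 -0.002]
```

View pics/s10z.png

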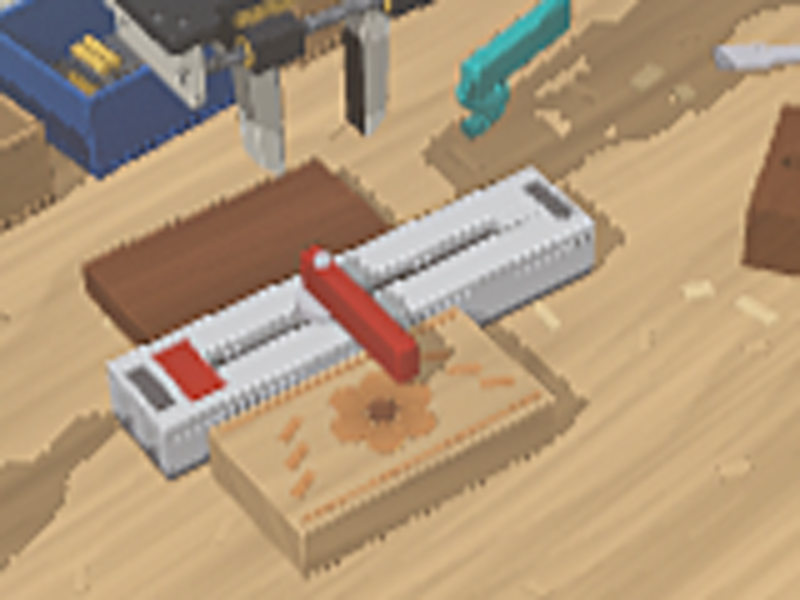

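The toggle stands free, with its flange on the rail and its arm over the carving. I'll move the robot aside to measure the yaw from the top camera.

```bash
python3 -m jog '-4 -15 -3 0 0 0; -8 -45 -10 0 0 0; -12 -80 -20 0 0 0; -16 -115 -32 0 0 0; -20 -150 -46 0 0 0; -20 -185 -60 0 0 0; -20 -220 -74 0 0 0; -20 -250 -85 0 0 0; -20 -270 -90 0 0 0; -20 -270 -90 0 0 0'; python3 - <<'E'
from h import *
im,d=snap('top','t11'); W=world('top',d); v,u=np.mgrid[:400,:640]; hsv=cv2.cvtColor(im,cv2.COLOR_RGB2HSV)
cv2.imwrite('pics/t11z.png',cv2.resize(im[110:230,230:390][:,:,::-1],None,fx=5,fy=5,interpolation=cv2.INTER_CUBIC))
red=((hsv[...,0]<6)|(hsv[...,0]>174))&(hsv[...,1]>170)&(hsv[...,2]>90)&(u>278)&(u<310)&(v>150)&(v<210)
q=plane('top',np.c_[u[red],v[red]],.072)[:,:2]-RC; x,y=q@RX*1e3,q@RN*1e3
e,V=np.linalg.eigh(np.cov(np.c_[x,y].T)); V=V[:,1]*np.sign(V[1,1]); print('arm angle in rail deg',np.degrees(np.arctan2(V[1],V[0])),'x',x.mean(),'y',y.min(),y.max(),'z',np.median(W[red][:,2]))
for nm,f in(('t0','top0'),('t11','t11')):
    z=np.load(f'pics/{f}.npz'); I,D=z['im'],z['d']; w=world('top',D); h=cv2.cvtColor(I,cv2.COLOR_RGB2HSV)
    m=(u>245)&(u<325)&(v>176)&(v<222)&(w[...,2]>.03)&(w[...,2]<.042)&(h[...,1]>60)&(h[...,1]<200)
    print(nm,'carving',cv2.minAreaRect(w[m][:,:2].astype(np.float32)))
    m=(u>255)&(u<345)&(v>110)&(v<160)&(w[...,2]>.018)&(w[...,2]<.031)&(h[...,2]<150)
    print(nm,'offcut',cv2.minAreaRect(w[m][:,:2].astype(np.float32)))
E
```

```text
clock: 33.4
tcp_pos: [0.4751, -0.2107, 0.1703]
eef_rot: [0.706, 0.053, 0.704, -0.052]
ft_force: [1.1, 0.1, 0.2]
opening: 0.5
arm angle in rail deg 89.71437381440198 x 21.411330517405673 y -13.538019888579747 81.32457861224688 z 0.07123094958412887
t0 carving ((0.5252590179443359, 0.07771183550357819), (0.15953780710697174, 0.09042154252529144), 82.61532592773438)
t0 offcut ((0.6836176514625549, 0.03984760120511055), (0.15996961295604706, 0.09074946492910385), 82.37005615234375)
t11 carving ((0.5283177495002747, 0.07737809419631958), (0.1599084436893463, 0.09703465551137924), 82.75341796875)
t11 offcut ((0.6835601329803467, 0.04000355303287506), (0.16011367738246918, 0.09201867133378983), 82.3015365600586)
```

View pics/t11.png

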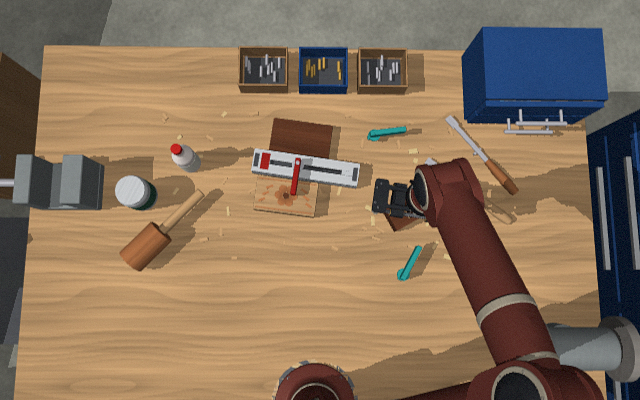

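View pics/t11z.png

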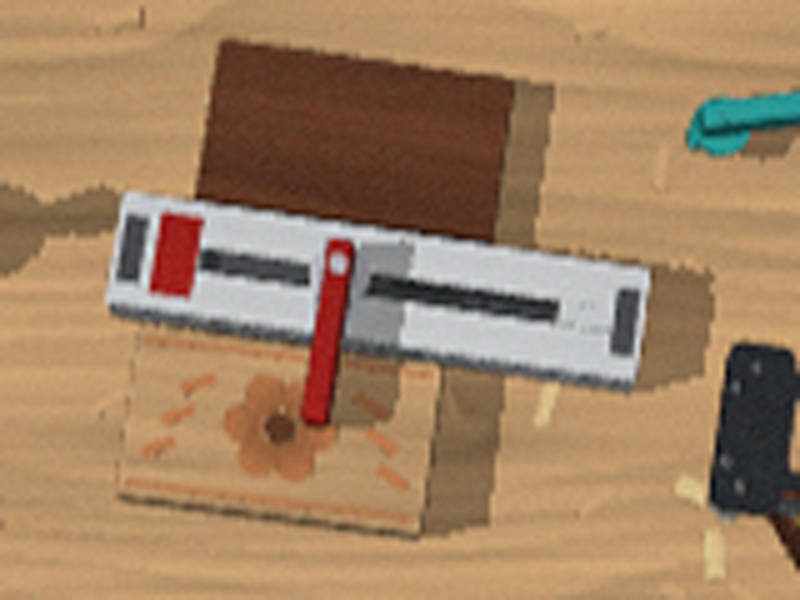

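The top view confirms the result: the arm is at 89.7° to the rail over the carving (zoom 318,420), its top is at 71 mm where 72 mm means seated, and the carving and offcut haven't moved. Handing in.

```bash
python3 -c "
from rig import ctrl; print(ctrl.finish_job())"
```

```text
the job is handed in; nothing more can be done
None
```

The toggle is in place and the job is handed in at about 33.5 s. I lifted it from the rack, lowered its foot through the slot at rail x ≈ -26 mm until the flange sat on the rail, and slid it to the stop. I then backed off about 5 mm, swung the arm a quarter turn over the carving, released it and withdrew.

**Last checks, from the top camera:**
- **Arm:** it is at 89.7° to the rail and points over the carving.
- **Height:** the arm's top is at 71 mm, where 72 mm means the flange is flat on the rail.
- **Position:** the shank axis is at rail x ≈ 20–21 mm.
- **Carving and offcut:** I found no movement. The carving's measured outline came out 7 mm wider than at the start, which I put down to the toggle's arm and its shadow lying over it.
- **Robot:** it is clear of everything, and the force readings are near zero.

**Disagreements:** the pushes against the stop did not agree. They ended at 23.3, 21.1, 22.8 and 24.4 mm, I think because friction from pressing down held the toggle short. With the flange lifted about 1.5 mm off the rail it was still blocked at 24.3 mm, so I took that as the stop. The low-resistance quarter turn afterwards fits that. I did not measure the other objects again; in the last top picture those in view looked unmoved.

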